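# Unclip the spent filter cartridge from the bench air cleaner

### The arm

A 6-joint arm with a two-finger parallel gripper is mounted at the origin on a cart in front of the work surface, level with it; the furniture and walls round the work are solid. World frame = base frame: x ahead of the robot, y to its left, z up, the work surface at z = 0. Lengths are in m, angles in rad, forces in N, time in s.
With the tool pointing down it reaches from about 0.25 to 0.775 m from the base axis. Payload 4 kg.
Tool frame: the origin (TCP) lies midway between the tips of the shut fingers; the grasp point (between the pads) lies 19 mm behind it; z points along the fingers, y is the direction in which the jaws open and shut (so a half turn about z gives the same grasp; the last joint's range is limited). The gripper opens to 94 mm and grips with 3 to 60 N. Pads are 16 mm wide; open, the fingers measure 119 mm over their backs; the gripper's body (75 mm by 177 mm) begins 78 mm behind the grasp point.
Start: joints at [-0.103, 0.087, 1.371, -0, 1.684, -0.103], TCP at [0.55, -0, 0.206] pointing down, gripper open.
Joint ranges: [-3.1, 3.1], [-0.76, 2.03], [0.27, 2.55], [-1.08, 4.22], [0.17, 2.65], [-2.57, 2.57]. Speed limits (rad/s): [2.79, 2.79, 3.14, 3.14, 3.14, 3.14].

### API

Orientations are given as [roll, pitch, yaw] about the fixed x, y, z axes, in that order (R = Rz(yaw) Ry(pitch) Rx(roll)).
In Python, from bench import get_obs, snapshot, ticket gives the robot as it stands.
- The arm moves only by the shell command python3 -m creep 'ROWS' [OPENING]. ROWS is JSON, a list that holds one entry, the list of rows, each a list of 4 numbers: the shift along the tool's x, y, z in mm, then the turn about the tool's z in degrees. A call has 1 to 8 rows; each row shifts and turns the commanded pose from where the row before left it, along the tool's axes as they then stand; what a row does not reach is not made up. A row lasts 1/8 s, in which the tool goes at most 62.5 mm and 10.7 degrees, less where a joint would pass 70% of its speed; a pose out of reach is approached as far as the arm can. A call with a gripper value outside its range is refused whole. OPENING is the opening, from 0 (shut) to 1 (fully open), set as the call begins (- or left out, the last holds). The fingers move at their own pace and stop on an object; the grip force is fixed at half the most. Time passes only in rows, so rows that do not move let the fingers close. It gives the time, the measured TCP pose, the force and the opening at its end, in the units of the state.
- get_obs(): the state, without advancing time (a new reading comes with each control period).
- snapshot(name): name is "scene" or "side" or "wrist"; returns a dict with "color" (420x560x3 uint8, red, green, blue), "depth" (420x560 float32, m along the optical axis (not along the pixel's ray), 0 where there is no reading), "fx", "fy", "cx", "cy" (pixels), "distortion" ([k1, k2, p1, p2, k3] as OpenCV has them; the pictures are not rectified), "extrinsics" (4x4, takes a point from world to camera coordinates). Camera axes: x right, y down, z forward; pixel columns grow to the right and rows downward; lengths in m; the calibration is good to about 2 mm. A picture is of the moment at which its call begins.
- ticket.close_job(): hands the job in, once; it reports no verdict.
The state is a dict: "time": time; "joint_positions": joint angles; "qvel": joint speeds; "joint_torque": joint torques, N m; "tool_pos": TCP position; "ee_rot": TCP orientation; "wrist_force": force on the tool from outside, world axes, zero at the start; "wrist_torque": the same for the moment, N m; "width": finger opening in m.
Only numpy, scipy, OpenCV 4.12 (cv2) and the standard library are available. Lean on these libraries where they do the work, as an engineer would, in place of code of your own. Each camera call takes 0.05 s, during which the arm holds its last target. There are 200 camera calls.

### The job

The filter cartridge in the small bench air cleaner is spent and has to come out. Push it down against its spring to unhook it, pinch its two release tabs together while it is held down, draw it up out of the well and stand it upright on the floor of the white dish, released. Leave the two small pots and the grey tub standing where they are, and don't shove the dish about.

Things in the scene. Friction and masses are not known exactly. Their poses are not given: they have to be found in the camera images.
- air_cleaner: Small white bench air cleaner, fixed, a box 150 (x) x 140 (y) x 60.5 mm high with a round grey duct stub, 48 mm wide and 16 mm long, on its back (+x) face. Origin: centre of its underside; z up, y across it from tab to tab.
- well_mouth (a point): Centre of the well in the air cleaner's top, at its upper face; the well is 37 (x) x 48 (y) mm and the cartridge stands in it. Under the top plate each y edge of the well has a lip that points down, 3 mm thick; its lower edge is 52 mm above the table.
- cartridge: Grey filter cartridge, foot 34 (x) x 42 (y) mm, 78 mm high, about 175 g with its two dark side tabs. Origin: centre of its underside; z up, y from right to left tab. It starts snapped in, origin 20 mm above the air cleaner's and axes parallel to it; the top 37 mm stand proud. Up there it is 36 mm wide in y, 18 mm from z = 64 mm up, so the tabs can come in.
- spring_plate (a joint): Sprung plate under the cartridge, m: 0 with the cartridge home, grows as it is pressed down, hard stop at 0.007. It pushes up with 6 N at 0 and 14 N at the stop. Each tab has a barb with a 3.5 mm upturned toe hooked behind the lip, so press down more than 3.5 mm first, without squeezing: squeezed while up, the tabs move 1 mm and jam, and pulling does nothing.
- tab_left_rest (a point): Middle of the upper face of the left (+y) tab's finger rest, 35 mm from the cartridge's axis and 56 mm above its origin; it moves with the tab. The rest is 4 mm thick and juts out 10 mm sideways from the foot of the thumb pad, to 40 mm from the axis. Fingertips stood on both rests push the cartridge down; fully down, the rests clear the air cleaner by 4.5 mm.
- tab_right_rest (a point): The same point of the right (-y) tab. Each tab's upright thumb pad is 20 mm wide (x) and 22 mm high (z = 56 to 78 mm in the cartridge's frame); the pair measures 60 mm over the pads with the tabs out and 42 mm fully pinched.
- tab_left (a joint): Inward travel of the left (+y) tab along the cartridge's y, m: 0 sprung out, 0.009 fully in (stop). Its spring takes 2.8 N at first, 6 N fully in; the barb clears the lip from 0.007 on, then draw the cartridge straight up. Let go, the tab springs out again.
- tab_right (a joint): The same for the right (-y) tab.
- dish: Shallow round white dish, loose, 123 mm wide and 22 mm high; origin: centre of its underside. The inside floor is about 58 mm wide, 6.5 mm above the table; the wall slopes outwards from it.
- pot_tall: Bystander: small white lidded pot, 32 mm wide, 62 mm high, origin under its centre.
- pot_wide: Bystander: small white lidded pot, 38 mm wide, 58 mm high, origin under its centre.
- tub: Bystander: grey tub with lid, 70 mm wide, 80 mm high, origin under its centre.
Not all that is in view belongs to the job. There is more than one size of the air_cleaner; the one meant has the size given above.

How it is judged:
By the outcome, as a careful person would: the job done as asked, in the order asked, and still so for the second after the job is handed in, with the robot touching nothing.
It also fails if it takes over 56 s, if anything falls off the work surface, if the arm or the gripper's body presses on something with over 40 N, if the wrist force passes 120 N, or if a joint passes its speed limit or range.

## Working session

There is one attempt and no reset: what is moved stays moved. The work goes in short steps, Python scripts to look and compute and a shell command to move; the robot and the scene stay as the last step left them, time stands still between calls to the robot, and variables do not carry over. Pictures are saved under pics/ and viewed, on a budget of 10 in all, crops included, one or two more only if the job needs it, and the job is handed in when it is done.

```bash
ls; mkdir -p pics; cat > h.py <<'E'
import numpy as np, cv2
from bench import get_obs, snapshot
def save(n,s): cv2.imwrite(f"pics/{n}.png", s["color"][:,:,::-1])
def world(s,u,v,z=None,d=None):
    K=np.array([[s["fx"],0,s["cx"]],[0,s["fy"],s["cy"]],[0,0,1]])
    p=cv2.undistortPoints(np.array([[[u,v]]],float),K,np.array(s["distortion"]))[0,0]
    E=np.array(s["extrinsics"]);R=E[:3,:3];t=E[:3,3]
    r=R.T@np.array([p[0],p[1],1]);c=-R.T@t
    if z is not None: return c+r*(z-c[2])/r[2]
    return c+r*(s["depth"][int(v),int(u)] if d is None else d)
def cloud(s):
    h,w=s["depth"].shape
    K=np.array([[s["fx"],0,s["cx"]],[0,s["fy"],s["cy"]],[0,0,1]])
    uu,vv=np.meshgrid(np.arange(w),np.arange(h))
    p=cv2.undistortPoints(np.stack([uu,vv],-1).reshape(-1,1,2).astype(float),K,np.array(s["distortion"]))[:,0]
    d=s["depth"].reshape(-1,1);E=np.array(s["extrinsics"])
    P=np.hstack([p,np.ones((len(p),1))])*d
    return ((P-E[:3,3])@E[:3,:3]).reshape(h,w,3)
E
python3 - <<'E'
from h import *
a=snapshot("scene");b=snapshot("side")
np.save("scene.npy",a,allow_pickle=True);np.save("side.npy",b,allow_pickle=True)
save("scene",a);save("side",b)
for s in(a,b):
    E=np.array(s["extrinsics"]);print(-E[:3,:3].T@E[:3,3])
o=get_obs();print({k:np.round(o[k],3) for k in o})
E
```

```text
pics
[-0.25816499 -0.54947566  0.91980777]
[ 0.23034339 -0.92795653  0.60598364]
{'time': np.float64(0.1), 'joint_positions': array([-0.103,  0.088,  1.372, -0.   ,  1.684, -0.103]), 'qvel': array([-0.001,  0.001, -0.002,  0.001, -0.001,  0.001]), 'joint_torque': array([ 2.0000e-03, -3.4126e+01, -3.0330e+01,  7.2000e-02,  3.1000e-02,
       -0.0000e+00]), 'tool_pos': array([0.549, 0.   , 0.204]), 'ee_rot': array([-3.14 , -0.   ,  1.571]), 'wrist_force': array([0.518, 0.196, 0.037]), 'wrist_torque': array([ 0.023, -0.003, -0.046]), 'width': np.float64(0.094)}
```

View pics/scene.png

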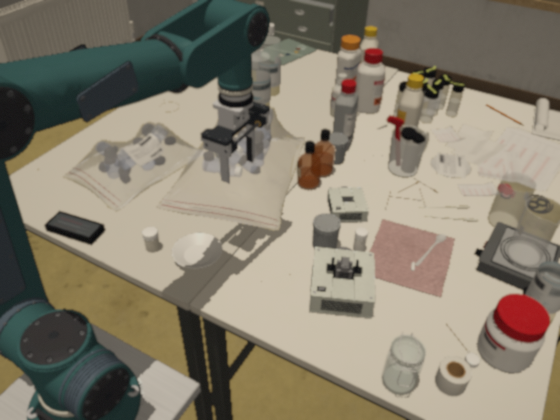

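View pics/side.png

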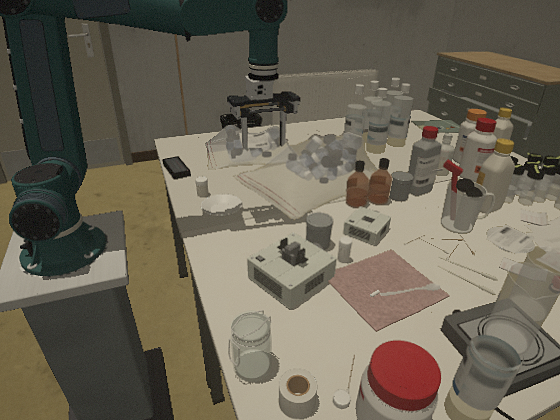

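Scene view: there are two air cleaners. The large one is at (343,280), with a dark tabbed cartridge at (345,267). A smaller one is at (348,203). The dish is at (196,251), the pots at (151,239) and (361,240), and the tub at (327,231). Next I measure sizes from depth and confirm in a crop.

```bash
python3 - <<'E'
from h import *
s=np.load("scene.npy",allow_pickle=True).item();P=cloud(s)
def cl(name,u0,u1,v0,v1,z0,z1):
    Q=P[v0:v1,u0:u1].reshape(-1,3);Q=Q[(Q[:,2]>z0)&(Q[:,2]<z1)]
    r=cv2.minAreaRect((Q[:,:2]*1000).astype(np.float32))
    print(name,len(Q),"rect",np.round(r[0]),np.round(r[1]),round(r[2],1),"zmax",Q[:,2].max().round(4), "med",np.median(Q,0).round(4));return Q
cl("big top",300,385,240,320,.056,.066)
cl("small top",322,376,180,228,.02,.2)
cl("cart",320,370,250,290,.072,.12)
cl("cart top",320,370,250,290,.09,.12)
cl("dish",165,230,228,275,.015,.03)
cl("pot1",138,164,222,256,.05,.09)
cl("pot2",352,370,222,256,.05,.09)
cl("tub",310,343,210,250,.075,.09)
c=cv2.resize(s["color"][170:320,240:440,::-1],(800,600),interpolation=cv2.INTER_CUBIC);cv2.imwrite("pics/crop.png",c)
E
```

```text
big top 2642 rect [ 516. -300.] [166. 140.] 22.6 zmax 0.0659 med [ 0.493  -0.3084  0.0613]
small top 1346 rect [ 731. -213.] [232. 116.] 18.6 zmax 0.0836 med [ 0.7585 -0.2022  0.0422]
cart 428 rect [ 508. -302.] [37. 78.] 19.8 zmax 0.1017 med [ 0.5035 -0.3041  0.0837]
cart top 157 rect [ 507. -303.] [35. 61.] 28.8 zmax 0.1017 med [ 0.5062 -0.3026  0.0976]
dish 588 rect [431.  51.] [123. 122.] 12.4 zmax 0.0269 med [0.4452 0.0634 0.0198]
pot1 157 rect [395. 164.] [37. 35.] 17.1 zmax 0.0621 med [0.3935 0.1621 0.0573]
pot2 209 rect [ 626. -296.] [105.  40.] 22.0 zmax 0.0656 med [ 0.6466 -0.2934  0.0612]
tub 439 rect [ 625. -203.] [68. 67.] 53.3 zmax 0.0845 med [ 0.6243 -0.203   0.0794]
```

View pics/crop.png

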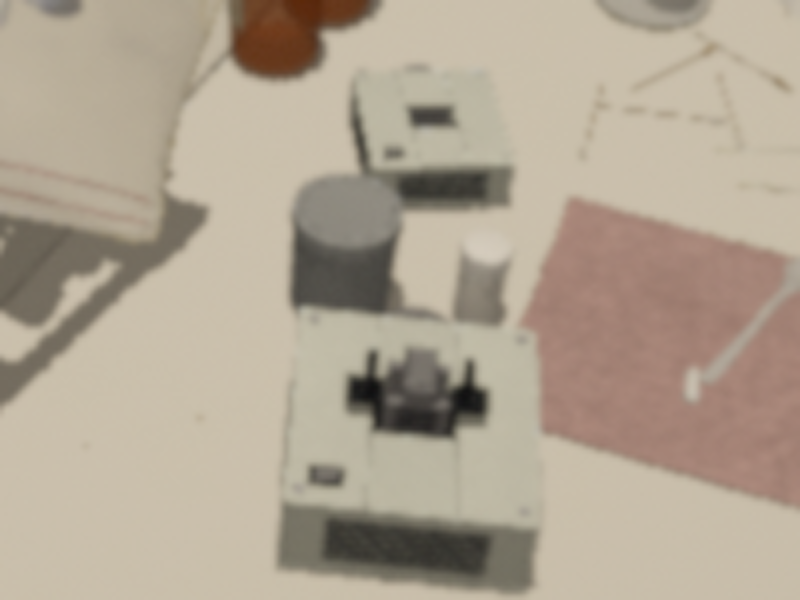

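The large unit at crop (415,430) has the 140 mm side, the duct stub at its back and the tabbed cartridge, so it fits the description. The other, at crop (435,120), is clearly smaller and has no cartridge. Cartridge is at about (0.507,-0.302), yaw ~22°. I go above it.

```bash
python3 -m creep '[[[-50,-7,0,0],[-50,-7,0,0],[-50,-7,0,0],[-50,-7,0,0],[-50,-7,0,0],[-52,-7,0,0]]]' && python3 -m creep '[[[0,0,0,10],[0,0,0,10],[0,0,0,10],[0,0,0,10],[0,0,0,10],[0,0,0,10],[0,0,0,8],[0,0,0,0]]]'
python3 - <<'E'
from h import *
s=snapshot("wrist");np.save("w1.npy",s,allow_pickle=True);save("w1",s)
o=get_obs();print(o["time"],o["tool_pos"],o["ee_rot"],o["joint_positions"].round(2))
E=np.array(s["extrinsics"]);print(-E[:3,:3].T@E[:3,3])
E
```

```text
time: 0.85
tool_pos: [0.5074, -0.3033, 0.2049]
ee_rot: [-3.141, -0.001, 1.571]
wrist_force: [-0.0, -0.4, 0.1]
width: 0.0941
time: 1.85
tool_pos: [0.5078, -0.3019, 0.2048]
ee_rot: [-3.141, 0.001, 0.386]
wrist_force: [0.6, 0.3, 0.6]
width: 0.0942
1.9 [ 0.50784408 -0.3018484   0.20496956] [-3.14076333e+00  4.50451746e-04  3.86439267e-01] [-0.63  0.18  1.27  0.    1.69  0.55]
[ 0.57575067 -0.27509364  0.38387748]
```

View pics/w1.png

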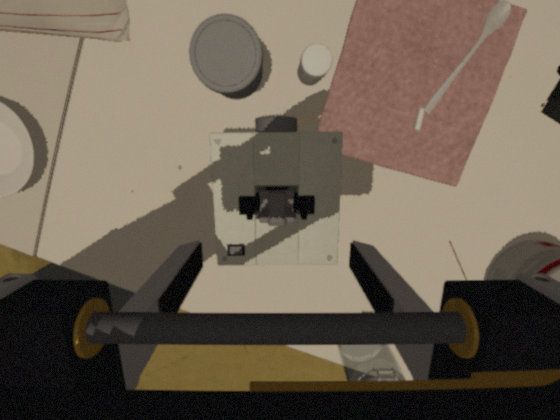

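The wrist view shows the air cleaner squarely, with corners about (211,133), (342,131), (337,265) and (219,265). The rests lie at about (248,205) and (306,205). I measure yaw and centre.

```bash
python3 - <<'E'
from h import *
s=np.load("w1.npy",allow_pickle=True).item();P=cloud(s)
Q=P[125:272,200:350].reshape(-1,3)
for n,a,b in(("top",.055,.066),("cart",.072,.12),("high",.09,.12)):
    q=Q[(Q[:,2]>a)&(Q[:,2]<b)];r=cv2.minAreaRect((q[:,:2]*1000).astype(np.float32));print(n,np.round(r[0],1),np.round(r[1],1),round(r[2],2),np.median(q[:,2]))
g=cv2.cvtColor(s["color"],cv2.COLOR_RGB2GRAY)
m=(g[180:240,230:325]<60).astype(np.uint8)
# rest blobs: rows 197-213
for v in (199,203,206,210):
    row=g[v,230:325];x=np.where(row<60)[0]+230;print(v,x.min(),x.max(),world(s,x.min(),v,z=.076).round(4),world(s,x.max()+1,v,z=.076).round(4))
for a,b in (((213,140),(219,262)),((341,140),(337,262)),((215,264.5),(336,264.5))):
    A=world(s,*a,z=.0605);B=world(s,*b,z=.0605);d=A-B;print(np.degrees(np.arctan2(d[1],d[0])),A.round(4),B.round(4))
A=world(s,248,205,z=.076);B=world(s,306,205,z=.076);print(A,B,(A+B)/2)
for (u,v) in((248,205),(306,205),(277,195),(277,215)):print(P[v,u].round(4),g[v,u])
o=m*255;big=cv2.resize(s["color"][170:245,225:325,::-1],(800,600),interpolation=cv2.INTER_CUBIC);cv2.imwrite("pics/w1c.png",cv2.convertScaleAbs(big,alpha=1.8))
E
```

```text
top [ 515. -300.] [156.6 140.6] 22.45 0.06024583307451299
cart [ 512.6 -301.2] [34.7 80.3] 22.07 0.09038181036871895
high [ 512.5 -301.6] [33.6 60.6] 21.98 0.09706760369886284
199 238 314 [ 0.5029 -0.262   0.076 ] [ 0.5332 -0.3366  0.076 ]
203 239 314 [ 0.4993 -0.2645  0.076 ] [ 0.5293 -0.3383  0.076 ]
206 239 314 [ 0.4963 -0.2656  0.076 ] [ 0.5264 -0.3396  0.076 ]
210 240 314 [ 0.4926 -0.2681  0.076 ] [ 0.5224 -0.3414  0.076 ]
22.083067230067115 [ 0.5485 -0.215   0.0605] [ 0.4209 -0.2668  0.0605]
23.274904442398554 [ 0.5991 -0.3394  0.0605] [ 0.4726 -0.3938  0.0605]
112.14834041557957 [ 0.4162 -0.2635  0.0605] [ 0.4693 -0.394   0.0605]
[ 0.5008408  -0.27399005  0.076     ] [ 0.52380063 -0.33042237  0.076     ] [ 0.51232071 -0.30220621  0.076     ]
[ 0.5061 -0.2741  0.0975] 20
[ 0.5275 -0.3265  0.0981] 5
[ 0.5256 -0.2967  0.0955] 47
[ 0.5075 -0.3041  0.0979] 49
```

View pics/w1c.png

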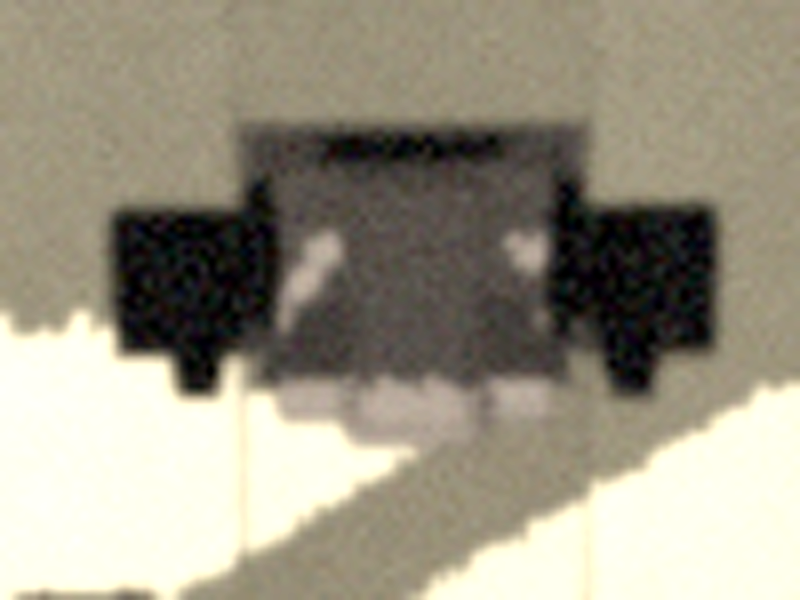

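```bash
python3 -m creep '[[[4.5,1.5,0,0],[0,0,30,0],[0,0,30,0],[0,0,25,0],[0,0,10,0],[0,0,0,0],[0,0,0,0]]]' 0.69
python3 - <<'E'
from h import *
s=snapshot("side");np.save("s2.npy",s,allow_pickle=True)
w=snapshot("wrist");np.save("w2.npy",w,allow_pickle=True)
o=get_obs();print(o["tool_pos"],o["ee_rot"],o["width"])
a=cv2.resize(s["color"][200:310,240:350,::-1],(500,500),interpolation=cv2.INTER_CUBIC)
b=cv2.resize(w["color"][150:300,200:350,::-1],(300,300)); 
c=np.zeros((500,800,3),np.uint8);c[:,:500]=a;c[:300,500:]=b
cv2.imwrite("pics/p2.png",cv2.convertScaleAbs(c,alpha=1.5))
E
```

```text
time: 2.78
tool_pos: [0.5136, -0.3022, 0.112]
ee_rot: [3.139, -0.001, 0.384]
wrist_force: [0.9, 0.2, -0.0]
width: 0.0649
[ 0.51352968 -0.30223759  0.11209663] [ 3.13917500e+00 -1.57927291e-03  3.84127249e-01] 0.06477059822179118
```

View pics/p2.png

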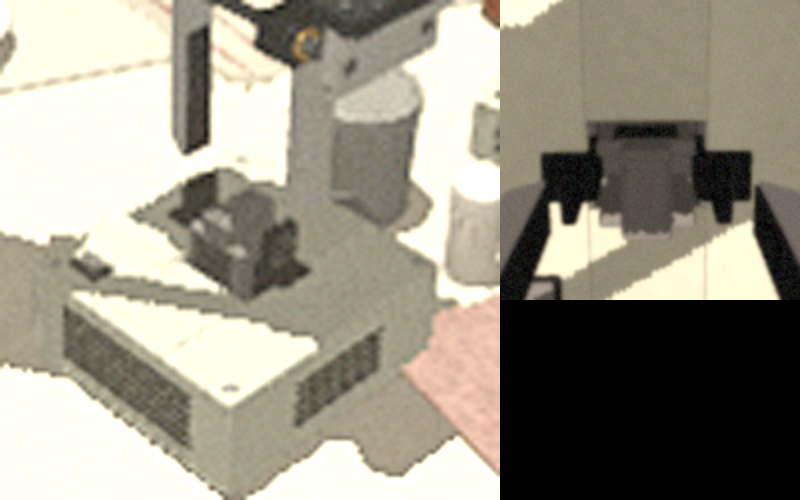

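The fingers, open 65 mm, are poised just outside the two thumb pads and both rests are free. I nudge 1 mm and lower onto the rests.

```bash
python3 -m creep '[[[-0.5,-1,10,0],[0,0,10,0],[0,0,8,0],[0,0,5,0],[0,0,0,0]]]'; python3 -m creep '[[[0,0,2,0],[0,0,2,0],[0,0,0,0]]]'
```

```text
time: 3.5
tool_pos: [0.5118, -0.3009, 0.0772]
ee_rot: [-3.141, 0.0, 0.384]
wrist_force: [-0.4, -0.7, 0.2]
width: 0.065
time: 3.88
tool_pos: [0.5123, -0.3011, 0.0748]
ee_rot: [3.14, -0.001, 0.384]
wrist_force: [-1.5, 1.0, 5.4]
width: 0.0646
```

```bash
python3 -m creep '[[[0,0,2,0],[0,0,2,0],[0,0,0,0]]]'; python3 -m creep '[[[0,0,1.5,0],[0,0,1,0],[0,0,0,0]]]'
```

```text
time: 4.25
tool_pos: [0.5125, -0.3011, 0.0719]
ee_rot: [3.14, -0.002, 0.384]
wrist_force: [-1.5, 1.6, 8.6]
width: 0.0649
time: 4.62
tool_pos: [0.5126, -0.3011, 0.0701]
ee_rot: [3.14, -0.002, 0.384]
wrist_force: [-2.1, 1.9, 11.3]
width: 0.0651
```

```bash
python3 -m creep '[[[0,0,1,0],[0,0,1,0],[0,0,0,0]]]'
```

```text
time: 5.0
tool_pos: [0.5128, -0.3011, 0.069]
ee_rot: [3.139, -0.002, 0.384]
wrist_force: [-3.5, 3.7, 13.8]
width: 0.0649
```

Pressed about 6–7 mm down with 14 N, close to the stop. Now I pinch.

```bash
python3 -m creep '[[[0,0,0.5,0],[0,0,0,0],[0,0,0,0],[0,0,0,0],[0,0,0,0],[0,0,0,0]]]' 0.3
```

```text
time: 5.75
tool_pos: [0.5131, -0.3007, 0.0698]
ee_rot: [3.139, -0.003, 0.384]
wrist_force: [-4.5, 4.9, 18.6]
width: 0.0386
```

Width reads 38.6 mm where I expected 42. I look before pulling.

```bash
python3 - <<'E'
from h import *
s=snapshot("side");w=snapshot("wrist")
o=get_obs();print(o["tool_pos"],o["ee_rot"],o["width"],o["wrist_force"])
a=cv2.resize(s["color"][200:310,240:350,::-1],(500,500),interpolation=cv2.INTER_CUBIC)
b=cv2.resize(w["color"][150:300,200:350,::-1],(300,300)); 
c=np.zeros((500,800,3),np.uint8);c[:,:500]=a;c[:300,500:]=b
cv2.imwrite("pics/p3.png",cv2.convertScaleAbs(c,alpha=1.7))
E
```

```text
[ 0.51308465 -0.30070245  0.06980204] [ 3.13923205 -0.00331119  0.38444824] 0.03852172601392213 [-4.85288668  5.30939    17.05695709]
```

View pics/p3.png

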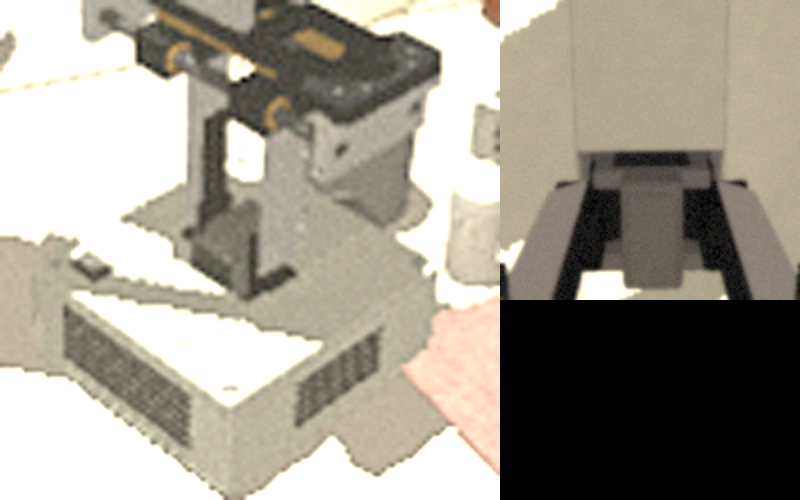

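The pads are pinched against the narrow top, the fingers stand on the rests, and the grip has stalled symmetrically. The narrower reading is probably finger flex under 30 N. I draw up gently and check.

```bash
python3 -m creep '[[[0,0,-5,0],[0,0,-4,0],[0,0,-4,0],[0,0,0,0]]]'; python3 -m creep '[[[0,0,-5,0],[0,0,-5,0],[0,0,0,0]]]'
```

```text
time: 6.35
tool_pos: [0.5124, -0.3009, 0.0779]
ee_rot: [3.141, -0.001, 0.384]
wrist_force: [0.9, 1.0, 2.4]
width: 0.038
time: 6.72
tool_pos: [0.5115, -0.3011, 0.0871]
ee_rot: [-3.141, 0.001, 0.384]
wrist_force: [0.5, -0.0, -1.3]
width: 0.0378
```

Free, with only its weight on the wrist. I lift it clear.

```bash
python3 -m creep '[[[0,0,-15,0],[0,0,-20,0],[0,0,-25,0],[0,0,-25,0],[0,0,-15,0],[0,0,0,0],[0,0,0,0]]]'; python3 - <<'E'
from h import *
s=snapshot("scene");d=snapshot("side")
np.save("s4.npy",s,allow_pickle=True);np.save("d4.npy",d,allow_pickle=True)
P=cloud(s)
Q=P[225:280,160:235].reshape(-1,3);Q=Q[Q[:,2]>-.02]
c=np.array([.431,.051])
for a,b in((.012,.03),(.016,.03),(.019,.03)):
    q=Q[(Q[:,2]>a)&(Q[:,2]<b)];x=cv2.minEnclosingCircle((q[:,:2]*1000).astype(np.float32));e=cv2.fitEllipse(cv2.convexHull((q[:,:2]*1000).astype(np.float32)));print(x,e)
q=Q[np.hypot(*(Q[:,:2]-c).T)<.022];print("floor z",np.median(q[:,2]))
f=Q[(np.hypot(*(Q[:,:2]-c).T)<.05)];
for r in range(0,66,6):
    rr=np.hypot(*(Q[:,:2]-c).T)*1000;k=(rr>=r)&(rr<r+6);print(r,Q[k,2].mean().round(4) if k.any() else None,end=' ')
# dark nearby heights
print()
for x in (.3,.35,.4,.45,.5,.55,.6):
    print(x,[round(float(P[...,2][(abs(P[...,0]-x)<.025)&(abs(P[...,1]-y)<.025)].max(initial=-1)),3) for y in(-.2,-.15,-.1,-.05,0,.05,.1,.15,.2)])
a=cv2.resize(s["color"][200:300,110:260,::-1],(780,520),interpolation=cv2.INTER_CUBIC)
cv2.imwrite("pics/dish.png",a)
E
```

```text
time: 7.6
tool_pos: [0.5114, -0.3007, 0.1863]
ee_rot: [-3.14, 0.001, 0.384]
wrist_force: [0.3, 0.2, -1.9]
width: 0.0379
((432.175537109375, 51.61469650268555), 63.70508575439453) ((431.5162658691406, 50.5154914855957), (121.93685913085938, 125.53971099853516), 107.3426513671875)
((432.175537109375, 51.61469650268555), 63.70508575439453) ((431.5162658691406, 50.5154914855957), (121.93685913085938, 125.53971099853516), 107.3426513671875)
((431.69659423828125, 50.51845932006836), 62.995121002197266) ((431.2748718261719, 50.40763473510742), (122.11894989013672, 124.7364501953125), 103.3931884765625)
floor z 0.006352871301899704
0 0.0067 6 0.0065 12 0.0064 18 0.006 24 0.0063 30 0.007 36 0.009 42 0.011 48 0.0126 54 0.0145 60 0.0072 
0.3 [0.578, 0.589, 0.591, 0.585, 0.004, 0.005, 0.005, 0.006, 0.005]
0.35 [0.575, 0.577, 0.005, 0.006, 0.007, 0.025, 0.007, 0.004, 0.007]
0.4 [0.566, 0.568, 0.005, 0.006, 0.025, 0.023, 0.026, 0.062, 0.061]
0.45 [0.573, 0.564, 0.005, 0.005, 0.028, 0.023, 0.026, 0.006, 0.006]
0.5 [0.574, 0.006, 0.005, 0.007, 0.025, 0.025, 0.026, 0.006, 0.009]
0.55 [0.065, 0.006, 0.006, 0.005, 0.006, 0.037, 0.052, 0.049, 0.039]
0.6 [0.084, 0.084, 0.01, 0.043, 0.066, 0.077, 0.078, 0.077, 0.064]
```

View pics/dish.png

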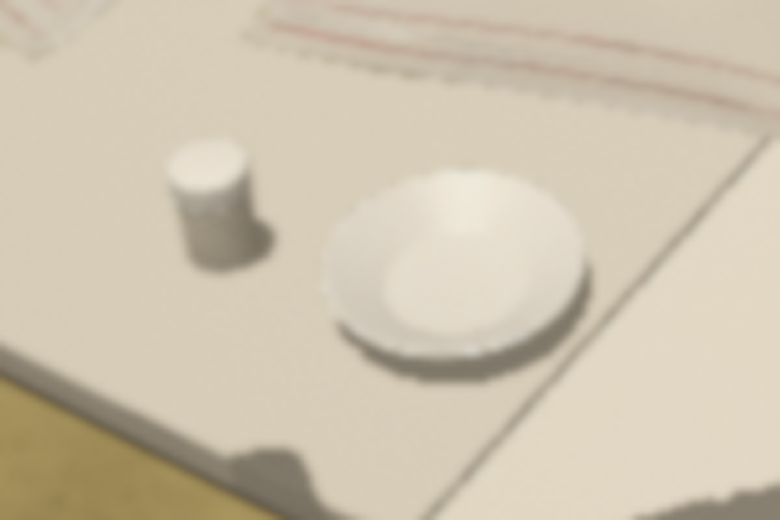

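The dish is clear, centre (0.4315, 0.0505), floor at z≈6.4 mm, and the pot behind it is well clear. I move to just short of it in tool x so the wrist camera can see it.

```bash
python3 -m creep '[[[0,-20,0,0],[0,-40,0,0],[0,-45,0,0],[0,-45,0,0],[0,-45,0,0],[0,-45,0,0],[0,-45,0,0],[0,-40,0,0]]]' && python3 -m creep '[[[0,-20,0,0],[0,-10,0,0],[0,0,0,0],[0,0,0,0]]]'; python3 - <<'E'
from h import *
s=snapshot("wrist");np.save("w5.npy",s,allow_pickle=True);save("w5",s)
d=snapshot("side");np.save("d5.npy",d,allow_pickle=True)
o=get_obs();print(o["tool_pos"],o["ee_rot"],o["width"],o["wrist_force"])
P=cloud(s).reshape(-1,3)
q=P[(P[:,2]>.017)&(P[:,2]<.03)&(np.hypot(P[:,0]-.4315,P[:,1]-.0505)<.08)]
x=cv2.minEnclosingCircle((q[:,:2]*1000).astype(np.float32));e=cv2.fitEllipse(cv2.convexHull((q[:,:2]*1000).astype(np.float32)));print(len(q),x,e)
t=o["tool_pos"]
for lo,hi in((.10,.125),(.125,.14),(.14,.16),(.16,.19),(.19,.22)):
    k=P[(P[:,2]>lo)&(P[:,2]<hi)&(np.hypot(P[:,0]-t[0],P[:,1]-t[1])<.04)]
    if len(k)>3: print(lo,len(k),k.mean(0).round(4),cv2.minAreaRect((k[:,:2]*1000).astype(np.float32)))
E
```

```text
time: 8.7
tool_pos: [0.3889, 0.0017, 0.1867]
ee_rot: [-3.141, 0.001, 0.384]
wrist_force: [0.1, 0.8, -2.1]
width: 0.038
time: 9.2
tool_pos: [0.3792, 0.0275, 0.1873]
ee_rot: [3.141, 0.0, 0.383]
wrist_force: [-0.1, -0.4, -2.1]
width: 0.0378
[0.37917424 0.02751365 0.18731278] [3.14147531e+00 3.91318513e-04 3.82700504e-01] 0.03819361728787897 [ 0.52750258 -0.17357071 -1.6603463 ]
2995 ((433.6086730957031, 51.489437103271484), 61.93053436279297) ((433.3229675292969, 51.305789947509766), (122.46400451660156, 123.29549407958984), 18.320152282714844)
0.125 137 [0.3937 0.0336 0.1358] ((393.6504821777344, 33.083038330078125), (1.3622937202453613, 40.95952606201172), 22.430477142333984)
0.14 386 [0.3933 0.0331 0.1496] ((390.2626037597656, 31.429439544677734), (10.336524963378906, 43.074310302734375), 24.7314510345459)
0.16 1288 [0.387  0.03   0.1807] ((381.8457336425781, 27.9364013671875), (29.57286834716797, 60.7254753112793), 22.20195960998535)
0.19 4094 [0.3831 0.0285 0.2044] ((379.47381591796875, 26.921218872070312), (34.46261978149414, 62.40447235107422), 22.643836975097656)
```

View pics/w5.png

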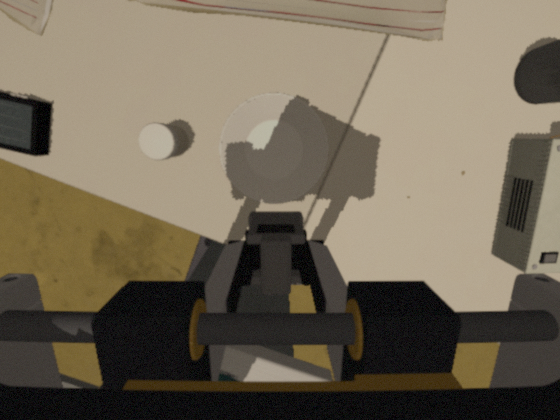

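The wrist view shows the dish at (273,147), with the cartridge hanging straight below it in the frame at about (275,215). The relative offset to the dish is 59.5 mm in tool x and -2 mm in y.

```bash
python3 -m creep '[[[15,-2,0,0],[25,0,0,0],[19.5,0,0,0],[0,0,15,0],[0,0,25,0],[0,0,25,0],[0,0,20,0],[0,0,0,0]]]'; python3 -m creep '[[[0,0,15,0],[0,0,10,0],[0,0,6,0],[0,0,0,0],[0,0,0,0]]]'
```

```text
time: 10.3
tool_pos: [0.4309, 0.0522, 0.0996]
ee_rot: [-3.139, 0.006, 0.384]
wrist_force: [0.6, -0.5, -2.0]
width: 0.0379
time: 10.92
tool_pos: [0.4337, 0.0523, 0.0719]
ee_rot: [3.141, -0.001, 0.384]
wrist_force: [0.7, 0.3, -1.6]
width: 0.0382
```

```bash
python3 -m creep '[[[-0.5,0.8,3,0],[0,0,3,0],[0,0,1.5,0],[0,0,0,0]]]'; python3 -m creep '[[[0,0,1,0],[0,0,0.5,0],[0,0,0,0]]]'
```

```text
time: 11.42
tool_pos: [0.4331, 0.0514, 0.0638]
ee_rot: [-3.141, 0.0, 0.384]
wrist_force: [-0.8, -0.3, -1.8]
width: 0.0381
time: 11.8
tool_pos: [0.4335, 0.0514, 0.0631]
ee_rot: [3.141, -0.001, 0.384]
wrist_force: [-2.1, -0.6, 3.1]
width: 0.038
```

Contact at the expected height. I check from the side before letting go.

```bash
python3 - <<'E'
from h import *
s=snapshot("side");w=snapshot("scene")
o=get_obs();print(o["tool_pos"],o["ee_rot"],o["width"],o["wrist_force"])
a=cv2.resize(s["color"][130:230,170:270,::-1],(400,400),interpolation=cv2.INTER_CUBIC)
b=cv2.resize(w["color"][180:280,140:240,::-1],(400,400),interpolation=cv2.INTER_CUBIC)
cv2.imwrite("pics/p6.png",cv2.convertScaleAbs(np.hstack([a,b]),alpha=1.2))
E
```

```text
[0.43344718 0.05141876 0.06312079] [ 3.14128657e+00 -7.56824193e-04  3.84051525e-01] 0.03789262268023082 [-2.4225891  -0.49577078  3.41176067]
```

View pics/p6.png

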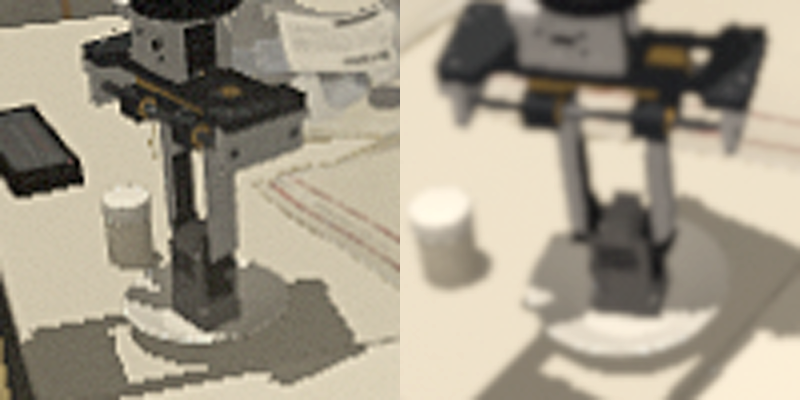

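The cartridge stands upright in the dish centre. A slight sideways load (-2.4 N in x) suggests it sits about 1 mm too far forward. I ease back, then release.

```bash
python3 -m creep '[[[-1,0,-0.5,0],[0,0,0,0]]]'; python3 -m creep '[[[0,0,0,0],[0,0,0,0],[0,0,0,0],[0,0,0,0],[0,0,0,0],[0,0,0,0]]]' 0.76
```

```text
time: 12.15
tool_pos: [0.4327, 0.0511, 0.0631]
ee_rot: [3.141, -0.001, 0.384]
wrist_force: [1.1, -0.1, 1.6]
width: 0.038
time: 12.9
tool_pos: [0.4324, 0.051, 0.0631]
ee_rot: [3.141, -0.0, 0.384]
wrist_force: [0.7, 0.0, -0.2]
width: 0.0711
```

Released. I rise straight up and check.

```bash
python3 -m creep '[[[0,0,-5,0],[0,0,-10,0],[0,0,-25,0],[0,0,-30,0],[0,0,-35,0],[0,0,-30,0],[-40,0,0,0],[0,0,0,0]]]'; python3 - <<'E'
from h import *
s=snapshot("side");w=snapshot("scene")
o=get_obs();print(o["time"],o["tool_pos"],o["width"],o["wrist_force"])
P=cloud(w)
def f(n,c,z0,z1,r=.075):
    q=P.reshape(-1,3);q=q[(q[:,2]>z0)&(q[:,2]<z1)&(np.hypot(q[:,0]-c[0],q[:,1]-c[1])<r)]
    if len(q)>5: print(n,len(q),cv2.minAreaRect((q[:,:2]*1000).astype(np.float32)),q[:,2].max())
f("dish",(.4315,.0505),.016,.026);f("cart top",(.4315,.0505),.076,.1);f("tabs",(.4315,.0505),.058,.1)
f("pot1",(.395,.164),.05,.09,.04);f("tub",(.625,-.203),.07,.09,.06);f("pot2",(.6466,-.2934),.048,.09,.03)
q=np.load("scene.npy",allow_pickle=True).item();P=cloud(q);print("before");f("pot1",(.395,.164),.05,.09,.04);f("tub",(.625,-.203),.07,.09,.06);f("pot2",(.6466,-.2934),.048,.09,.03)
a=cv2.resize(s["color"][130:230,170:270,::-1],(400,400),interpolation=cv2.INTER_CUBIC)
b=cv2.resize(w["color"][180:280,140:240,::-1],(400,400),interpolation=cv2.INTER_CUBIC)
cv2.imwrite("pics/p7.png",cv2.convertScaleAbs(np.hstack([a,b]),alpha=1.2))
E
```

```text
time: 13.9
tool_pos: [0.3944, 0.0357, 0.1995]
ee_rot: [3.14, -0.002, 0.383]
wrist_force: [0.8, -0.5, 0.1]
width: 0.0712
14.0 [0.39547552 0.03604742 0.19867153] 0.07154871405607371 [0.21299364 0.71811244 0.59516942]
dish 432 ((430.52484130859375, 49.65137481689453), (120.48345184326172, 122.12076568603516), 69.91816711425781) 0.025958645043160013
cart top 145 ((427.57080078125, 48.59470748901367), (34.28703308105469, 59.61859893798828), 33.08576583862305) 0.08863793779125645
tabs 377 ((427.92352294921875, 49.552345275878906), (38.765953063964844, 81.30701446533203), 34.56149673461914) 0.08863793779125645
pot1 152 ((394.6849060058594, 162.4522247314453), (38.201995849609375, 36.63071823120117), 31.410152435302734) 0.06396856649811579
tub 487 ((626.0066528320312, -204.4113311767578), (68.82006072998047, 70.09194946289062), 77.97160339355469) 0.08597224740340796
pot2 136 ((657.9608764648438, -285.88897705078125), (30.005308151245117, 32.41316223144531), 73.73578643798828) 0.06842339226550781
before
pot1 157 ((395.124267578125, 163.5511474609375), (37.37858963012695, 34.95079803466797), 17.14305305480957) 0.06208021953998983
tub 487 ((625.2131958007812, -202.97752380371094), (68.68263244628906, 66.88099670410156), 53.28715133666992) 0.08454296554573745
pot2 132 ((657.4232788085938, -284.8379821777344), (31.556480407714844, 29.6260986328125), 0.4694787561893463) 0.06559647154797407
```

View pics/p7.png

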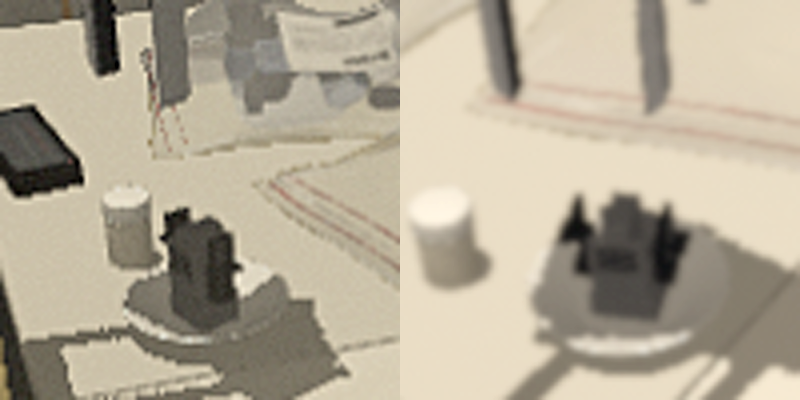

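One numeric tilt check on the top face and tab rests from the wrist camera, then hand in.

```bash
python3 - <<'E'
from h import *
w=snapshot("wrist");P=cloud(w).reshape(-1,3)
def rng(z0,z1):
    q=P[(P[:,2]>z0)&(P[:,2]<z1)&(np.hypot(P[:,0]-.4325,P[:,1]-.0505)<.05)]
    return q
q=rng(.078,.095);r=cv2.minAreaRect((q[:,:2]*1000).astype(np.float32));print(len(q),r,np.median(q[:,2]))
A=np.c_[q[:,:2]-q[:,:2].mean(0),np.ones(len(q))]
for _ in range(5):
    c,*_=np.linalg.lstsq(A,q[:,2],rcond=None);e=abs(A@c-q[:,2]);k=e<=.0015;A,q=A[k],q[k]
print("tilt deg",np.degrees(c[:2]),c[2],len(q))
q=rng(.014,.03);print(cv2.minAreaRect((q[:,:2]*1000).astype(np.float32)))
E
```

```text
896 ((431.5576171875, 50.40611267089844), (33.636104583740234, 61.302452087402344), 22.509794235229492) 0.0830442001522575
tilt deg [-0.01056449 -0.14025995] 0.08306326190166786 647
((432.2929382324219, 50.328086853027344), (99.0611343383789, 99.67250061035156), 65.40155029296875)
```

Level (tilt <0.2°) and centred. The robot is clear, so I hand in.

```bash
python3 -c "
from bench import ticket;print(ticket.close_job())"
```

```text
the job is handed in; nothing more can be done
None
```

The cartridge is out of the large air cleaner and standing upright, released, on the dish floor. I handed the job in at about 14 s on the robot's clock.

- **Unhook and draw:** I pressed both rests down about 6–7 mm, to roughly 14 N, before squeezing. I then pinched the tabs while it was held down and drew it straight up, with no sign of a jam.
- **Cartridge check:** its top face tilts less than 0.2°. It sits within about 1 mm of the dish centre, and its tabs are sprung out again.
- **Dish:** it moved about 1 mm at most, which is within measuring error.
- **Pots and tub:** they read within 2 mm of where they started.
- **Robot:** it touches nothing. The highest vertical wrist force I read was about 19 N.

Three readings disagreed or went past a limit:
- **Pinch width:** it read 38 mm instead of the expected 42 mm. I took this to be finger flex under the grip, and the tabs did release.
- **Scene camera:** it put the cartridge about 3 mm off the dish centre and 4 mm too high. I put this down to its slanted view, because the closer wrist camera agreed with the expected position.
- **Pictures:** I viewed 11, one over the budget of 10.

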